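# Line up the sharpening stones on the fence tray

### The job

One of the three matching small sharpening stones has been left on the bench: put it flat in the tilting tray, in the free gap between the other two, long side along the fence, and let go of it while the tray is flat. Then lift the tray by its wooden handle, so that all three stones slide down against the fence into a single row, lower the tray flat again and let go.

Things in the scene. Friction and masses are not known exactly. Their poses are not given: they have to be found in the camera images.
- tray_handle (a point): Handle of the tilting aluminium tray: round wooden bar 22 mm thick; point on its axis, mid-way along the free 88 mm, 42 mm above the bench (tray flat). Turns with the tray. x along the bar, away from tray and robot; y to the left along the fence; z up from the tray. Lifting it swings the tray about a hinge along y at x=-220, z=-30 mm, up to 0.75 rad. Moves freely, falls back; tray and stones under 0.8 kg.
- tray_fence (a point): Fence: straight tray wall nearest the robot, 26 mm above the floor; point at the foot of its inner face, mid-length, 16 mm above the bench; axes as the handle's. Tray floor at z=0, x 0 to 158, y -150 to 150 mm, with 10 mm rims; handle point at x=214, z=26; hinge at x=-6, z=-4 mm. Waxed floor: stones start to slide at 10 to 15 degrees of tilt and go surely home at 30.
- stone_a_center (a point): Small grey sharpening stone, a plain bar 60 mm long (y), 30 mm wide (x) and 18 mm thick (z), about 65 g; the point is its centre. It starts flat in the tray, in the half to the left of the handle (+y), away from the fence.
- stone_b_center (a point): Another stone of the same size and look, also lying in the tray, in the half to the right of the handle (-y), away from the fence; the point is its centre. Between the two, in line with the handle, a gap of at least 100 mm is free.
- stone_c_center (a point): The third stone, same size, look and axes, lying flat on the bench to the right of the tray among other grey stones of different shape (a round puck, a thick block, a thin long slip), with room for fingers at both long sides; the point is its centre, 9 mm above the bench.
There are look-alikes about, which are no part of the job. Leave any blue look-alike of the part that bears stone_c_center alone.

How it is judged:
On the way, in this order (a step that is already met when the one before it is completed fails the run):
1. the third stone lies flat in the flat tray, let go (z of stone_c_center in the frame of tray_fence between 0.003 and 0.0135 m and y of stone_c_center in the frame of tray_fence between -0.15 and 0.15 m and x of stone_c_center in the frame of tray_fence between 0 and 0.158 m and contact force between the fingers and stone_c below 0.05 N and linear speed of stone_c below 0.02 m/s and angle between tray_handle's own z axis and vertical below 0.06 rad), for 0.2 s.
2. the tray is tilted by at least 17 degrees and all three stones lie in it against the fence, none held by the fingers (angle between tray_handle's own z axis and vertical above 0.3 rad and z of stone_a_center in the frame of tray_fence between 0.003 and 0.0135 m and y of stone_a_center in the frame of tray_fence between -0.15 and 0.15 m and x of each of stone_a_center, stone_b_center, stone_c_center in the frame of tray_fence below 0.025 m and angle between the y axis of each of stone_a_center, stone_b_center, stone_c_center and the y axis of tray_fence, either way round below 0.21 rad and z of stone_b_center in the frame of tray_fence between 0.003 and 0.0135 m and y of stone_b_center in the frame of tray_fence between -0.15 and 0.15 m and z of stone_c_center in the frame of tray_fence between 0.003 and 0.0135 m and y of stone_c_center in the frame of tray_fence between -0.15 and 0.15 m and contact force between the fingers and stone_a below 0.05 N and contact force between the fingers and stone_b below 0.05 N and contact force between the fingers and stone_c below 0.05 N), for 0.2 s.
At the end, for the whole second after the job is handed in: The tray is flat again (within 3 degrees) and let go, and all three stones lie flat in it at rest in one row, each within 10 mm of the fence and with its long side along it to within 12 degrees (angle between tray_handle's own z axis and vertical below 0.05 rad and z of stone_a_center in the frame of tray_fence between 0.003 and 0.0135 m and y of stone_a_center in the frame of tray_fence between -0.15 and 0.15 m and x of each of stone_a_center, stone_b_center, stone_c_center in the frame of tray_fence below 0.025 m and angle between the y axis of each of stone_a_center, stone_b_center, stone_c_center and the y axis of tray_fence, either way round below 0.21 rad and z of stone_b_center in the frame of tray_fence between 0.003 and 0.0135 m and y of stone_b_center in the frame of tray_fence between -0.15 and 0.15 m and z of stone_c_center in the frame of tray_fence between 0.003 and 0.0135 m and y of stone_c_center in the frame of tray_fence between -0.15 and 0.15 m and contact force between the fingers and stone_a below 0.05 N and linear speed of each of stone_a, stone_b, stone_c below 0.02 m/s and contact force between the fingers and stone_b below 0.05 N and contact force between the fingers and stone_c below 0.05 N); the robot touches nothing.
It also fails if it takes over 58 s, if anything falls off the work surface, if the arm or the gripper's body presses on something with over 40 N, if the wrist force passes 120 N, or if a joint passes its speed limit or range.

### The arm

A 6-joint arm with a two-finger parallel gripper is mounted at the origin on the work surface. World frame = base frame: x ahead of the robot, y to its left, z up, the work surface at z = 0. Lengths are in m, angles in rad, forces in N, time in s.
With the tool pointing down it reaches from about 0.15 to 0.775 m from the base axis. Payload 6.1 kg.
Tool frame: the origin (TCP) lies on the centre line of the jaws, within the pads' length; the fingertips stand 11 mm ahead of it and the grasp point (between the pads) lies 8 mm behind it; y points along the fingers, x is the direction in which the jaws open and shut, and the axes are right-handed (so a half turn about y gives the same grasp; the last joint's range is limited). The gripper opens to 85 mm and grips with 20 to 120 N. Pads are 22 mm wide; open, the fingers measure 114 mm over their backs; the gripper's body (76 mm by 85 mm) begins 54 mm behind the grasp point. The pads swing forward as they close: fully open they stand 13 mm farther back than shut.
Start: joints at [1.178, 0.126, -0.04, 1.405, 0, 1.571], TCP at [0.201, 0.485, 0.242] pointing down, gripper open.
Joint ranges: [-2.72, 2.72], [-0.95, 1.95], [-1.27, 1.35], [-1.78, 2.02], [-1.46, 1.47], [-3.14, 3.14]. Speed limits (rad/s): [2.39, 2.39, 3.01, 3.14, 3.14, 3.14].

### API

Orientations are given as a rotation vector (axis times angle).
In Python, from rig import manip, get_image, get_calibration, ticket, spot_in, mark_of gives the robot as it stands.
- The arm moves only by the shell command python3 -m jog 'ROWS' [FORCE]. ROWS is JSON, one flat list of numbers, 7 for each row, row after row: the turn, a rotation vector about the tool's x, y, z in degrees, then the shift along the tool's x, y, z in m, then the closure, from 0 (fully open) to 1 (shut). In form: [ax, ay, az, tx, ty, tz, gripper, ax, ay, az, tx, ty, tz, gripper, ...]. A call has 1 to 12 rows; each row shifts and turns the pose as measured when the row begins, along the tool's axes as they then stand; what a row does not reach is not made up. A row lasts 1/12 s, in which the tool goes at most 41.7 mm and 7.16 degrees, less where a joint would pass 70% of its speed; a pose out of reach is approached as far as the arm can. A call with a gripper value outside its range is refused whole. The fingers move at their own pace and stop on an object; FORCE is the grip in N (left out, the last holds). Time passes only in rows, so rows that do not move let the fingers close. It gives the time, the measured TCP pose, the force and the opening at its end, in the units of the state.
- manip.get_obs(): the state, without advancing time (a new reading comes with each control period).
- get_image(name): name is "scene" or "top" or "wrist"; returns the picture (480x640x3 uint8, blue, green, red); there is no depth.
- get_calibration(name): a dict with "mtx" (3x3 intrinsics, pixels), "D" ([k1, k2, p1, p2, k3] as OpenCV has them; the pictures are not rectified), "position" and "orientation" of the camera in the world; the wrist camera has in their place "hand_eye" (4x4, takes a point from camera to tool coordinates, whose origin is the TCP and whose axes are the tool frame's). Camera axes: x right, y up, looking along -z (the intrinsics and any distortion apply to the point x, -y, -z); pixel columns grow to the right and rows downward; lengths in m; the calibration is good to about 2 mm. A picture is of the moment at which its call begins: read the wrist's pose just before it. get_calibration takes no time and is no camera call.
- ticket.finish_job(): hands the job in, once; it reports no verdict.
Trained networks look in the newest picture that a camera, given by its name, has taken for a name from the list of things; names that differ only in an ending like _2 or _b are one class to them, and where a whole thing is asked for, a point or a joint stands for the part that bears it (a point fixed in the world has none). Each returns a list of dicts, best first, with "p" (0 to 1); they miss things now and then, are a little off and sometimes report something else, mostly with a low value. They report only what shows in the picture. A call takes as long as a camera call. They do not tell look-alikes from the thing itself.
- spot_in(camera, target): "centre" ([x, y, z] in m, in world coordinates, good to about 4 mm: the middle of the surface that is visible of it).
- mark_of(camera, target): "centre" ([x, y, z] in m, in world coordinates, good to about 4 mm: a listed point, or the origin of a listed thing).
The state is a dict: "t": time; "joints": joint angles; "qvel": joint speeds; "effort": joint torques, N m; "eef_pos": TCP position; "eef_rot": TCP orientation; "contact_force": force on the tool from outside, world axes, zero at the start; "ft_torque": the same for the moment, N m; "width": finger opening in m.
Only numpy, scipy, OpenCV 4.12 (cv2) and the standard library are available. Lean on these libraries where they do the work, as an engineer would, in place of code of your own. Each camera call takes 0.05 s, during which the arm holds its last target.

## Working session

There is one attempt and no reset: what is moved stays moved. The work goes in short steps, Python scripts to look and compute and a shell command to move; the robot and the scene stay as the last step left them, time stands still between calls to the robot, and variables do not carry over. Pictures are saved under pics/ and viewed, and the job is handed in when it is done.

```bash
mkdir -p pics; ls; python3 - <<'E'
from rig import manip,get_image,get_calibration,spot_in,mark_of
import cv2
o=manip.get_obs();print(o)
for c in ["top","scene"]:
    cv2.imwrite(f"pics/{c}0.png",get_image(c))
    for n in ["tray_handle","tray_fence","stone_a_center","stone_c_center"]:
        for d in mark_of(c,n): print(c,n,d)
print(get_calibration("top"))
E
```

```text
pics
{'t': 0.0, 'joints': array([ 1.17797898e+00,  1.26411601e-01, -4.06429375e-02,  1.40539474e+00,
        3.18336181e-06,  1.57078111e+00]), 'qvel': array([-0.00048168,  0.00265885,  0.00037266,  0.00010268,  0.00037441,
       -0.00216223]), 'effort': array([ 7.87069930e-04, -4.35913396e+01,  3.52924311e+01,  1.73175341e-02,
        1.65462916e-04,  2.44057446e-06]), 'eef_pos': array([0.20081211, 0.48464356, 0.24149589]), 'eef_rot': array([-1.3707424 , -0.91416096,  0.91642842]), 'contact_force': array([ 0.42674496,  0.1358045 , -0.41629716]), 'ft_torque': array([ 0.03052034, -0.02242184,  0.01082091]), 'width': 0.08555537575406189}
top tray_handle {'centre': [0.6539, 0.0241, 0.0355], 'p': 0.58}
top tray_fence {'centre': [0.4458, 0.0752, 0.0191], 'p': 0.88}
top stone_a_center {'centre': [0.588, 0.1388, 0.0226], 'p': 0.94}
top stone_c_center {'centre': [0.3413, -0.36, 0.0035], 'p': 0.97}
top stone_c_center {'centre': [0.4552, -0.3927, 0.0075], 'p': 0.9}
top stone_c_center {'centre': [0.5241, -0.4933, 0.0055], 'p': 0.89}
top stone_c_center {'centre': [0.4217, -0.5007, 0.0091], 'p': 0.67}
scene tray_handle {'centre': [0.6566, 0.0221, 0.0424], 'p': 0.56}
scene tray_fence {'centre': [0.4466, 0.0706, 0.0167], 'p': 0.58}
scene tray_fence {'centre': [0.5176, -0.0377, 0.0281], 'p': 0.16}
scene stone_a_center {'centre': [0.5827, 0.1392, 0.0267], 'p': 0.79}
scene stone_c_center {'centre': [0.421, -0.4998, 0.0062], 'p': 0.92}
scene stone_c_center {'centre': [0.5206, -0.4919, 0.0079], 'p': 0.86}
scene stone_c_center {'centre': [0.3382, -0.3631, 0.0102], 'p': 0.61}
{'mtx': array([[555.89445177,   0.        , 323.15560695],
       [  0.        , 555.89445177, 236.39588437],
       [  0.        ,   0.        ,   1.        ]]), 'D': array([0.05075183, 0.        , 0.        , 0.        , 0.        ]), 'position': array([ 0.29631441, -0.15437524,  1.22155368]), 'orientation': array([ 0.1421194 , -0.12005333, -1.55639432])}
```

View pics/top0.png

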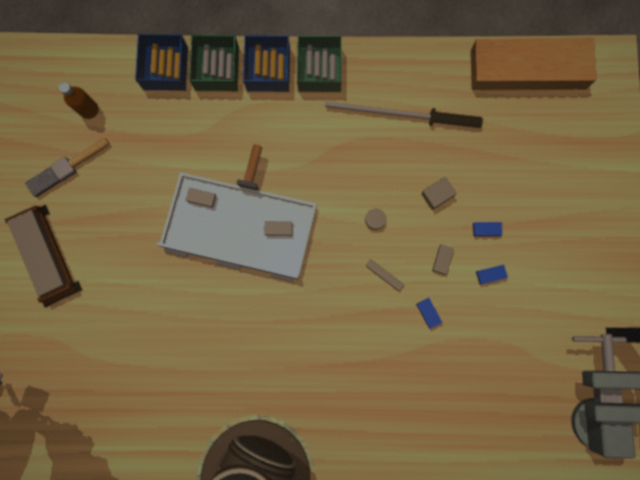

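View pics/scene0.png

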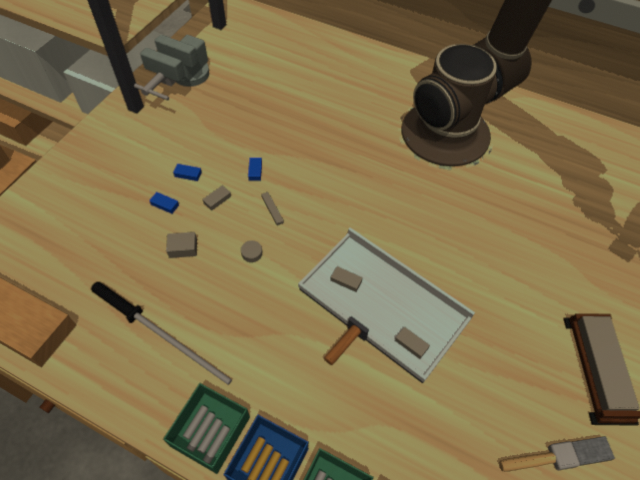

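Candidates in top view: grey puck (375,219), thick block (439,193), thin slip (385,275), small bar (443,260), and blue bars (488,229), (492,274), (429,313). The grey bar at (443,260) fits a 60x30 plain stone. I'll check it on an enlarged crop and measure it.

```bash
cat > h.py <<'E'
import numpy as np,cv2
from scipy.spatial.transform import Rotation as R
from rig import manip,get_image,get_calibration,spot_in,mark_of
def cam(name,obs=None):
    c=get_calibration(name)
    if name=="wrist":
        o=obs or manip.get_obs()
        T=np.eye(4);T[:3,:3]=R.from_rotvec(o['eef_rot']).as_matrix();T[:3,3]=o['eef_pos']
        M=T@np.array(c['hand_eye']);return c,M[:3,:3],M[:3,3]
    return c,R.from_rotvec(c['orientation']).as_matrix(),np.array(c['position'])
def px2w(cm,uv,z):
    c,Rm,p=cm
    n=cv2.undistortPoints(np.array(uv,float).reshape(-1,1,2),c['mtx'],c['D']).reshape(-1,2)
    d=np.c_[n[:,0],-n[:,1],-np.ones(len(n))]@Rm.T
    return p+d*((z-p[2])/d[:,2])[:,None]
def w2px(cm,P):
    c,Rm,p=cm
    q=(np.atleast_2d(P)-p)@Rm
    q=q*[1,-1,-1]
    return cv2.projectPoints(q,np.zeros(3),np.zeros(3),c['mtx'],c['D'])[0].reshape(-1,2)
def bar(cx,cy,z,yaw,L=.06,W=.03):
    # yaw: direction of long axis
    l=np.array([np.cos(yaw),np.sin(yaw)]);w=np.array([-l[1],l[0]])
    return np.array([[*(np.array([cx,cy])+a*L/2*l+b*W/2*w),z] for a,b in((1,1),(1,-1),(-1,-1),(-1,1))])
E
python3 - <<'E'
from h import *
im=cv2.imread("pics/top0.png")
a=cv2.resize(im[165:330,350:515],(600,600),interpolation=cv2.INTER_CUBIC)
b=cv2.resize(im[130:290,150:330],(800,711),interpolation=cv2.INTER_CUBIC)[:600]
b=cv2.resize(im[135:285,150:330],(720,600),interpolation=cv2.INTER_CUBIC)
cv2.imwrite("pics/c1.png",a);cv2.imwrite("pics/c2.png",b)
E
```

```text
(no output)
```

View pics/c1.png

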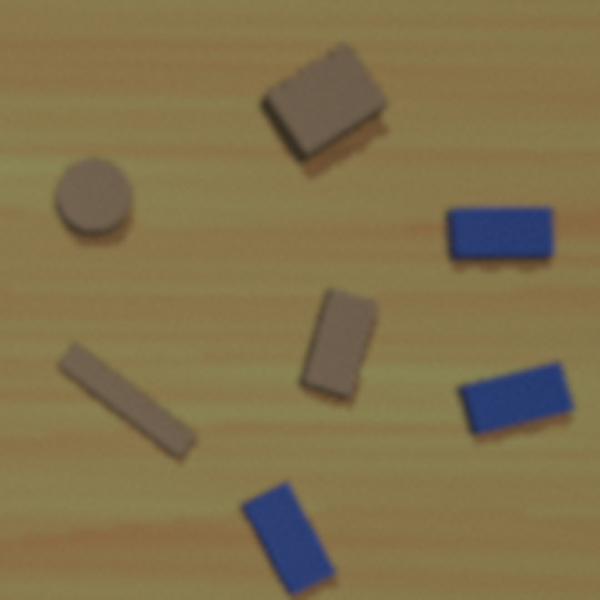

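View pics/c2.png

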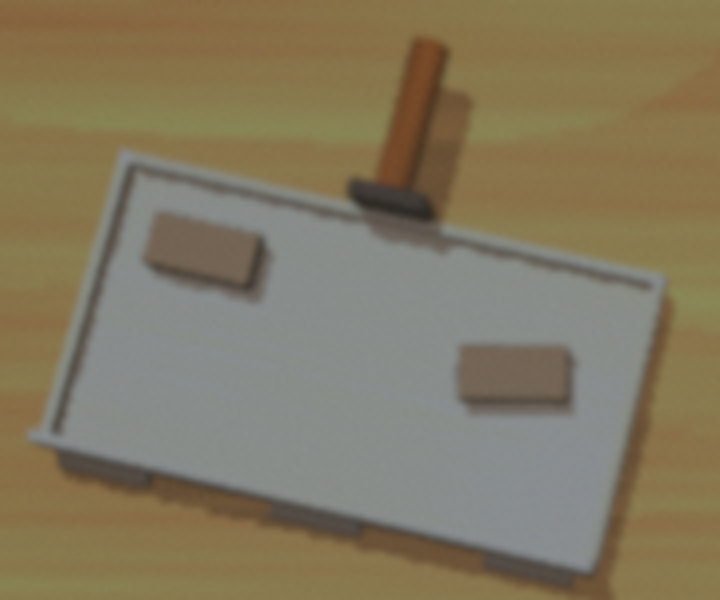

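```bash
python3 - <<'E'
from h import *
from scipy.optimize import least_squares
cm=cam("top")
s=165/600
f1=lambda P:np.array(P,float)*s+[350,165]
f2=lambda P:np.array(P,float)/4+[150,135]
c=px2w(cm,f1([(328,290),(377,302),(354,396),(306,383)]),.018)
print("c corners",c.round(4)[:,:2],c.mean(0)); 
d=(c[0]+c[1]-c[2]-c[3])/2; print("len",np.linalg.norm(d),"yaw",np.degrees(np.arctan2(d[1],d[0])))
h=px2w(cm,f2([(430,42),(393,185)]),.046);print("handle",h)
r=px2w(cm,f2([(123,155),(664,276)]),.026);print("far rim outer corners",r); d=r[0]-r[1];print(np.linalg.norm(d),np.degrees(np.arctan2(d[1],d[0])))
f=px2w(cm,f2([(30,435),(592,572)]),.042);print("fence top",f);d=f[0]-f[1];print(np.linalg.norm(d),np.degrees(np.arctan2(d[1],d[0])))
for P in [[(153,212),(264,232),(250,282),(145,262)],[(458,346),(570,346),(570,402),(460,400)]]:
    print("st",px2w(cm,f2(P),.034).mean(0))
cs=cam("scene")
E
```

```text
c corners [[ 0.4832 -0.3915]
 [ 0.4763 -0.4205]
 [ 0.4197 -0.4053]
 [ 0.4271 -0.3772]] [ 0.45159509 -0.39861756  0.018     ]
len 0.05822286423877748 yaw -14.668064558176232
handle [[0.69648102 0.01044801 0.046     ]
 [0.61512786 0.02822698 0.046     ]]
far rim outer corners [[ 0.63623066  0.18178209  0.026     ]
 [ 0.57021327 -0.11974514  0.026     ]]
0.30866967824847147 77.65033970012554
fence top [[ 0.47597627  0.21878433  0.042     ]
 [ 0.40510724 -0.08414116  0.042     ]]
0.31110492404306633 76.83254346519496
st [0.58236031 0.13307834 0.034     ]
st [ 0.51344867 -0.03946133  0.034     ]
```

```bash
cat >> h.py <<'E'
def tgt(yaw,pitch=0):
    # tool approach (y) down, jaw x at yaw (rad)
    x=np.array([np.cos(yaw),np.sin(yaw),0]);y=np.array([0,0,-1.]);return np.c_[x,y,np.cross(x,y)]
def delta(pos,Rt,n=None):
    o=manip.get_obs();R0=R.from_rotvec(o['eef_rot']).as_matrix()
    rv=np.degrees(R.from_matrix(R0.T@Rt).as_rotvec());sh=R0.T@(np.array(pos)-o['eef_pos'])
    print("t",o['t'],"pos",o['eef_pos'].round(4),"F",o['contact_force'].round(1),"w",round(float(o['width']),4),"j",o['joints'].round(2));print("turn",rv.round(2),"shift",sh.round(4),"len",np.linalg.norm(sh).round(4))
    return rv,sh
E
python3 - <<'E'
from h import *
print(R.from_rotvec(manip.get_obs()['eef_rot']).as_matrix().round(3))
for a in (75.3,-104.7): delta([.42,-.38,.24],tgt(np.radians(a)))
print(get_calibration("wrist")['hand_eye'])
E
```

```text
[[ 0.383 -0.    -0.924]
 [ 0.924 -0.     0.383]
 [-0.    -1.     0.   ]]
t 0.5 pos [0.201  0.485  0.2423] F [-0.1 -0.1  0.4] w 0.0854 j [ 1.18  0.13 -0.04  1.41  0.    1.57]
turn [-0.   -7.81 -0.  ] shift [-0.7153  0.0023 -0.5335] len 0.8923
t 0.5 pos [0.201  0.485  0.2423] F [-0.1 -0.1  0.4] w 0.0854 j [ 1.18  0.13 -0.04  1.41  0.    1.57]
turn [  0.   172.19  -0.  ] shift [-0.7153  0.0023 -0.5335] len 0.8923
[[ 9.99999082e-01 -7.18907065e-04 -1.14876519e-03  9.26520009e-04]
 [-8.77272830e-04  3.02687300e-01 -9.53089518e-01 -1.30613710e-01]
 [ 1.03289942e-03  9.53089650e-01  3.02686391e-01  7.68434814e-02]
 [ 0.00000000e+00  0.00000000e+00  0.00000000e+00  1.00000000e+00]]
```

```bash
python3 -m jog '[0,0,0,-0.0298,0,-0.0222,0.4,0,0,0,-0.0298,0,-0.0222,0.4,0,0,0,-0.0298,0,-0.0222,0.4,0,0,0,-0.0298,0,-0.0222,0.4,0,0,0,-0.0298,0,-0.0222,0.4,0,0,0,-0.0298,0,-0.0222,0.4,0,0,0,-0.0298,0,-0.0222,0.4,0,0,0,-0.0298,0,-0.0222,0.4,0,0,0,-0.0298,0,-0.0222,0.4,0,0,0,-0.0298,0,-0.0222,0.4,0,0,0,-0.0298,0,-0.0222,0.4,0,0,0,-0.0298,0,-0.0222,0.4]' 40; python3 -m jog '[0,0,0,-0.0298,0,-0.0222,0.4,0,0,0,-0.0298,0,-0.0222,0.4,0,0,0,-0.0298,0,-0.0222,0.4,0,0,0,-0.0298,0,-0.0222,0.4,0,0,0,-0.0298,0,-0.0222,0.4,0,0,0,-0.0298,0,-0.0222,0.4,0,0,0,-0.0298,0,-0.0222,0.4,0,0,0,-0.0298,0,-0.0222,0.4,0,0,0,-0.0298,0,-0.0222,0.4,0,-3.9,0,-0.0298,0,-0.0222,0.4,0,-3.9,0,0,0,0,0.4,0,0,0,0,0,0,0.4]'
python3 - <<'E'
from h import *
delta([.42,-.38,.24],tgt(np.radians(75.3)))
E
```

```text
t: 1.5
eef_pos: [0.3126, 0.0421, 0.2408]
eef_rot: [-1.366, -0.933, 0.924]
contact_force: [1.3, 0.4, -0.1]
width: 0.0511
t: 2.5
eef_pos: [0.4087, -0.3455, 0.2424]
eef_rot: [-1.327, -1.037, 1.017]
contact_force: [0.2, 0.0, 0.2]
width: 0.0515
t 2.5 pos [ 0.4087 -0.3455  0.2424] F [0.2 0.  0.2] w 0.0515 j [-0.71  0.13 -0.03  1.39  0.01 -0.46]
turn [0.88 0.56 0.16] shift [-0.0307  0.0026 -0.0193] len 0.0364
```

```bash
python3 - <<'E'
from h import *
o=manip.get_obs();cm=cam("wrist",o)
im=get_image("wrist");cv2.imwrite("pics/w1.png",im)
print(mark_of("wrist","stone_c_center"))
for z,P in ((.018,bar(.4535,-.3957,.018,np.radians(-14.7))),): print(w2px(cm,P).round(1))
E
```

```text
[{'centre': [0.5225, -0.489, 0.0115], 'p': 0.95}, {'centre': [0.4254, -0.4999, 0.0061], 'p': 0.65}, {'centre': [0.4549, -0.3964, 0.0094], 'p': 0.56}]
[[293.7 286.2]
 [260.5 285.8]
 [258.  222. ]
 [293.  222.3]]
```

View pics/w1.png

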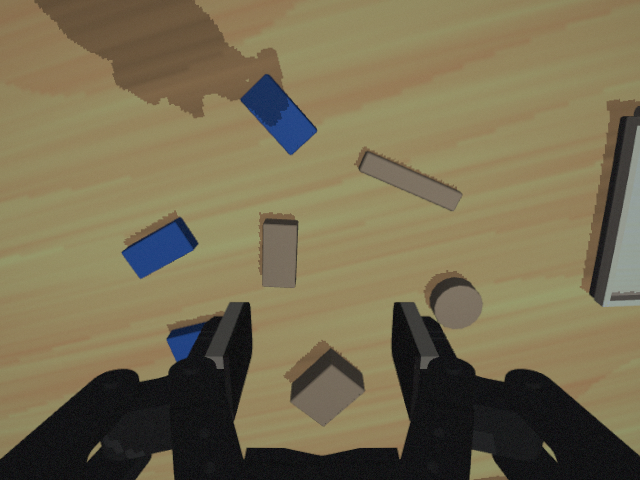

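The grey bar (top face corners (264,222), (298,222), (296,287), (263,286)) is the third stone. The slip (410,180), puck (456,302), block (327,390) and three blue bars do not fit. Next I work out its pose.

```bash
python3 - <<'E'
from h import *
cm=cam("wrist")
P=px2w(cm,[(264,223),(298.5,223),(296.5,288),(263,287)],.018)
c=P.mean(0);d=(P[0]+P[1]-P[2]-P[3])/2;a=np.arctan2(-d[1],-d[0])
print(P.round(4),c,np.linalg.norm(d),np.degrees(a))
delta([c[0],c[1],.15],tgt(a+np.pi/2))
E
```

```text
[[ 0.4226 -0.3966  0.018 ]
 [ 0.4299 -0.3679  0.018 ]
 [ 0.4885 -0.3857  0.018 ]
 [ 0.4802 -0.4148  0.018 ]] [ 0.45530869 -0.39122511  0.018     ] 0.060804633878705605 -17.191481337237313
t 2.6 pos [ 0.4086 -0.3441  0.2425] F [ 0.7  0.3 -0.6] w 0.0515 j [-0.7   0.13 -0.03  1.39  0.01 -0.46]
turn [0.88 2.94 0.18] shift [-0.0344  0.0932 -0.0554] len 0.1138
```

```bash
python3 -m jog '[0.9,2,0,-0.008,0.018,-0.0125,0.4,0,0,0,-0.008,0.018,-0.0125,0.4,0,0,0,-0.008,0.018,-0.0125,0.4,0,0,0,-0.008,0.018,-0.0125,0.4,0,0,0,-0.003,0.018,-0.006,0.4,0,0,0,0,0,0,0.4]'
python3 - <<'E'
from h import *
delta([.455,-.392,.05],tgt(np.radians(74)))
o=manip.get_obs();cm=cam("wrist",o)
cv2.imwrite("pics/w2.png",get_image("wrist"))
print(w2px(cm,bar(.455,-.392,.018,np.radians(-16))).round(1))
E
```

```text
t: 3.1
eef_pos: [0.4557, -0.3882, 0.1553]
eef_rot: [-1.337, -0.998, 0.991]
contact_force: [-1.5, 1.3, -0.4]
width: 0.0515
t 3.1 pos [ 0.4557 -0.3882  0.1553] F [-1.5  1.3 -0.4] w 0.0515 j [-0.71  0.27 -0.05  1.24  0.   -0.42]
turn [ 0.38 -0.55  0.03] shift [-0.0039  0.1053  0.0003] len 0.1054
[[336.6 267.5]
 [291.8 267.9]
 [289.  178.9]
 [336.9 178.4]]
```

View pics/w2.png

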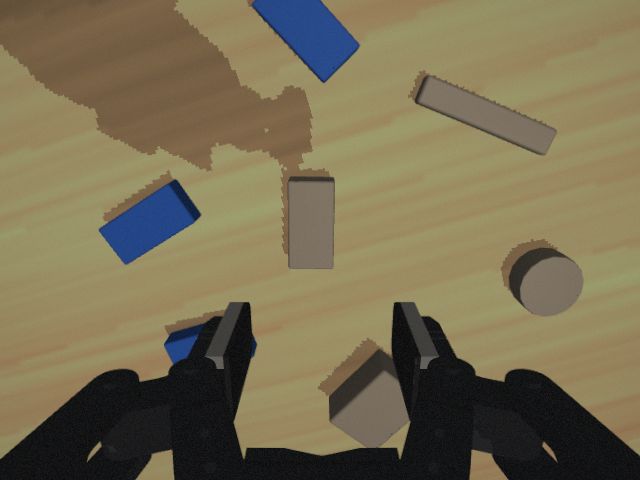

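```bash
python3 -m jog '[0.4,-0.5,0,-0.002,0.03,0,0.4,0,0,0,-0.002,0.03,0,0.4,0,0,0,0,0.03,0,0.4,0,0,0,0,0.02,0,0.4,0,0,0,0,0.01,0,0.4,0,0,0,0,0,0,0.4]'
python3 - <<'E'
from h import *
delta([.4547,-.393,.014],tgt(np.radians(74)))
E
```

```text
t: 3.65
eef_pos: [0.458, -0.3891, 0.0465]
eef_rot: [-1.344, -1.007, 1.0]
contact_force: [-0.6, 0.4, 0.1]
width: 0.0513
t 3.65 pos [ 0.458  -0.3891  0.0465] F [-0.6  0.4  0.1] w 0.0513 j [-0.7   0.32 -0.23  1.    0.   -0.43]
turn [ 0.83  0.05 -0.33] shift [-0.0045  0.0324  0.0026] len 0.0329
```

```bash
python3 -m jog '[0.8,0,-0.3,-0.0045,0.008,0.0026,0.4,0,0,0,0,0.008,0,0.4,0,0,0,0,0.008,0,0.4,0,0,0,0,0.007,0,0.4,0,0,0,0,0.001,0,0.4,0,0,0,0,0,0,0.4]'
python3 - <<'E'
from h import *
delta([.4547,-.393,.014],tgt(np.radians(74)))
cv2.imwrite("pics/w3.png",get_image("wrist"))
E
```

```text
t: 4.15
eef_pos: [0.4569, -0.3948, 0.0191]
eef_rot: [-1.337, -1.004, 1.002]
contact_force: [-0.2, -0.1, 0.0]
width: 0.0512
t 4.15 pos [ 0.4569 -0.3948  0.0191] F [-0.2 -0.1  0. ] w 0.0512 j [-0.71  0.35 -0.25  0.96 -0.   -0.43]
turn [ 0.45  0.04 -0.23] shift [0.0011 0.0051 0.0026] len 0.0059
```

View pics/w3.png

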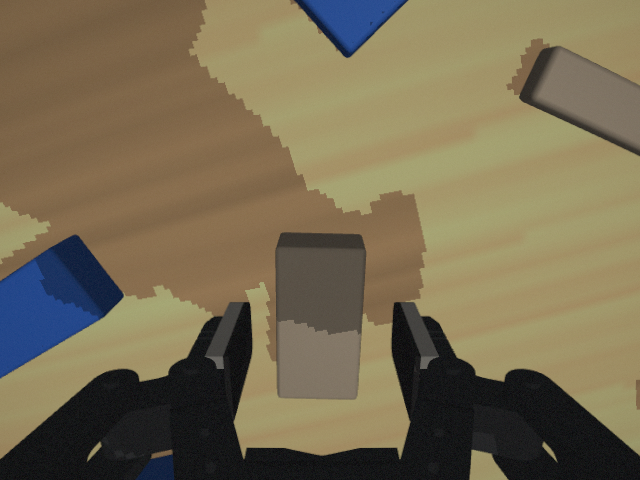

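The stone stands between the pads (top face about (278–362, 248–398), tips at (240,305) and (403,305)). I go down a little and close.

```bash
python3 -m jog '[0.4,0,-0.2,0.001,0.005,0.0026,0.4,0,0,0,0,0.001,0,0.4,0,0,0,0,0,0,0.7,0,0,0,0,0,0,0.7,0,0,0,0,0,0,0.8,0,0,0,0,0,0,0.8,0,0,0,0,0,0,0.8,0,0,0,0,0,0,0.8]' 40; python3 - <<'E'
from h import *
delta([.4547,-.393,.2],tgt(np.radians(74)))
cv2.imwrite("pics/w4.png",get_image("wrist"))
E
```

```text
t: 4.87
eef_pos: [0.455, -0.3934, 0.0138]
eef_rot: [-1.33, -1.002, 1.002]
contact_force: [0.5, 0.6, -0.1]
width: 0.0292
t 4.8667 pos [ 0.455  -0.3934  0.0138] F [ 0.5  0.6 -0.1] w 0.0292 j [-0.71  0.36 -0.26  0.96 -0.   -0.43]
turn [ 0.09  0.04 -0.05] shift [ 2.000e-04 -1.862e-01  1.000e-04] len 0.1862
```

View pics/w4.png

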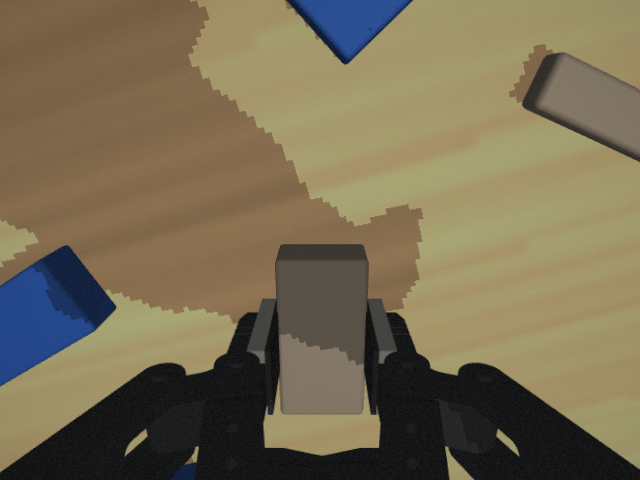

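```bash
python3 -m jog '[0,0,0,0,-0.02,0,0.8,0,0,0,0,-0.035,0,0.8,0,0,0,0,-0.035,0,0.8,0,0,0,0,-0.035,0,0.8,0,0,0,0,-0.015,0,0.8]' ; python3 - <<'E'
from h import *
delta([.524,.053,.155],tgt(np.radians(74)))
E
python3 -m jog '[0,0,0,0.037,0,0.0047,0.8,0,0,0,0.037,0,0.0047,0.8,0,0,0,0.037,0,0.0047,0.8,0,0,0,0.037,0,0.0047,0.8,0,0,0,0.037,0,0.0047,0.8,0,0,0,0.037,0,0.0047,0.8,0,0,0,0.037,0,0.0047,0.8,0,0,0,0.037,0,0.0047,0.8,0,0,0,0.037,0,0.0047,0.8,0,0,0,0.037,0,0.0047,0.8,0,0,0,0.037,0,0.0047,0.8,0,0,0,0.037,0,0.0047,0.8]'
python3 -m jog '[0,-6.7,0,0,0,0,0.8,0,-6.7,0,0,0,0,0.8,0,-6.7,0,0,0,0,0.8,0,-6.7,0,0,0,0,0.8,0,-6.7,0,0,0,0,0.8,0,-6.7,0,0,0,0,0.8,0,-6.7,0,0,0,0,0.8,0,-6.7,0,0,0,0,0.8,0,-6.7,0,0,0,0,0.8,0,-6.7,0,0,0,0,0.8,0,-6.7,0,0,0,0,0.8,0,-6.7,0,0,0,0,0.8]'
python3 - <<'E'
from h import *
delta([.524,.053,.155],tgt(np.radians(167.4)))
E
```

```text
t: 5.33
eef_pos: [0.4514, -0.3902, 0.152]
eef_rot: [-1.315, -0.997, 1.002]
contact_force: [2.0, -1.0, -1.4]
width: 0.0289
t 5.3333 pos [ 0.4514 -0.3902  0.152 ] F [ 2.  -1.  -1.4] w 0.0289 j [-0.71  0.28 -0.04  1.26 -0.   -0.43]
turn [-0.66  0.04  0.3 ] shift [ 0.4461 -0.      0.052 ] len 0.4491
t: 6.33
eef_pos: [0.5253, 0.0611, 0.1603]
eef_rot: [-1.338, -0.994, 0.989]
contact_force: [1.4, -0.6, -0.9]
width: 0.0289
t: 7.33
eef_pos: [0.5247, 0.0724, 0.1595]
eef_rot: [-0.392, -2.016, 2.013]
contact_force: [-0.2, 0.3, -1.1]
width: 0.0292
t 7.3333 pos [0.5247 0.0724 0.1595] F [-0.2  0.3 -1.1] w 0.0292 j [ 0.14  0.14 -0.2   1.22  0.   -1.05]
turn [ 0.12 -9.24 -0.21] shift [-0.0065  0.0044  0.0183] len 0.0199
```

```bash
python3 -m jog '[0,-6,0,-0.0065,0,0.018,0.8,0,-3.2,0,0,0,0,0.8,0,0,0,0,0,0,0.8]'
python3 - <<'E'
from h import *
delta([.524,.053,.155],tgt(np.radians(167.4)))
o=manip.get_obs();cm=cam("wrist",o);cv2.imwrite("pics/w5.png",get_image("wrist"))
cv2.imwrite("pics/t5.png",cv2.resize(get_image("top")[135:285,150:330],(720,600),interpolation=cv2.INTER_CUBIC))
for c in ("wrist","top","scene"):
  if c=="scene": get_image(c)
  for n in ("tray_fence","tray_handle","stone_a_center"): print(c,n,[(d['centre'],d['p']) for d in mark_of(c,n)])
E
```

```text
t: 7.58
eef_pos: [0.5238, 0.0531, 0.1593]
eef_rot: [-0.223, -2.116, 2.113]
contact_force: [-0.6, 0.6, -0.0]
width: 0.0291
t 7.5833 pos [0.5238 0.0531 0.1593] F [-0.6  0.6 -0. ] w 0.0291 j [ 0.1   0.14 -0.21  1.22  0.   -1.26]
turn [ 0.11  0.77 -0.21] shift [-0.0002  0.0043  0.    ] len 0.0043
wrist tray_fence [([0.4488, 0.071, 0.0161], 0.69)]
wrist tray_handle [([0.6546, 0.0225, 0.0402], 0.68)]
wrist stone_a_center []
top tray_fence [([0.4454, 0.0763, 0.0196], 0.98)]
top tray_handle []
top stone_a_center []
scene tray_fence []
scene tray_handle [([0.662, 0.0225, 0.0419], 0.66)]
scene stone_a_center [([0.5838, 0.1415, 0.0259], 0.9)]
```

View pics/w5.png

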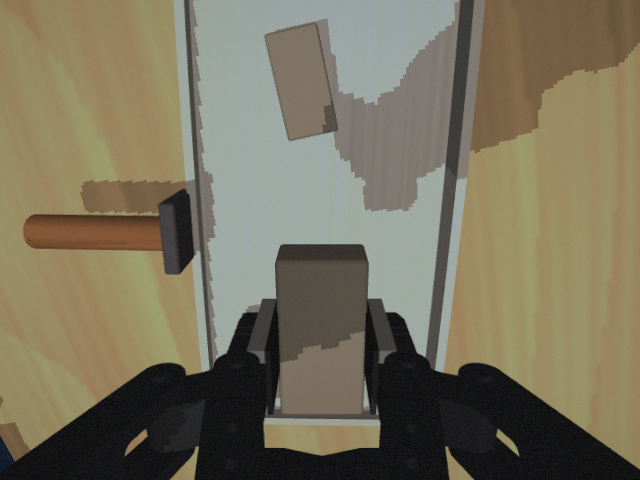

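View pics/t5.png

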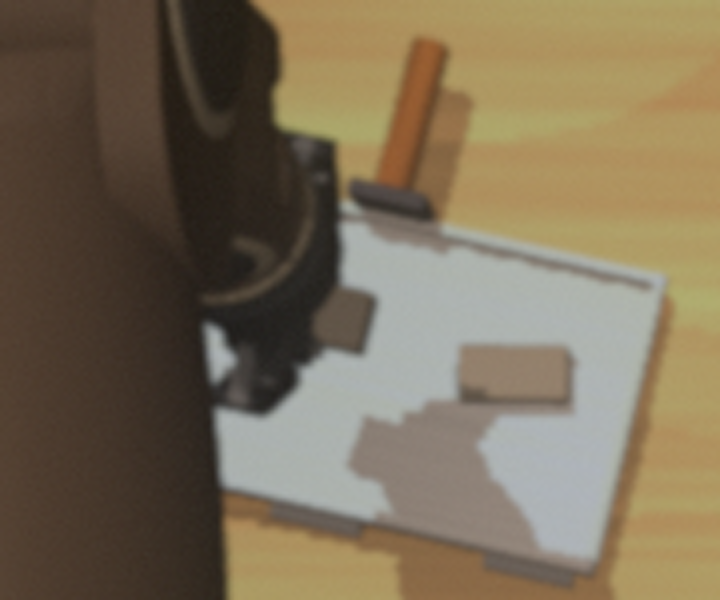

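```bash
python3 - <<'E'
from h import *
cm=cam("wrist")
for n,uv,z in (("handle",[(50,232),(155,233)],.042),("hend",[(26,231),(163,233.5)],.042),("fence top inner",[(472,10),(436,340)],.042),("foot",[(457,10),(430,340)],.016),("far rim in top",[(187,10),(209,340)],.026),("b",[(265,36),(315,23),(337,130),(289,140)],.034),("held top",[(276,262),(368,262),(365,413),(280,413)],.159-.0138+.018)):
    P=px2w(cm,uv,z);d=P[1]-P[0];print(n,P[:,:2].round(4).tolist(),P.mean(0).round(4),np.degrees(np.arctan2(d[1],d[0])).round(2))
E
```

```text
handle [[0.6894, 0.0178], [0.6242, 0.0321]] [0.6568 0.0249 0.042 ] 167.63
hend [[0.7047, 0.0139], [0.6195, 0.0334]] [0.6621 0.0237 0.042 ] 167.13
fence top inner [[0.4219, -0.0517], [0.4662, 0.1404]] [0.444  0.0444 0.042 ] 77.01
foot [[0.4215, -0.0564], [0.4661, 0.1565]] [0.4438 0.05   0.016 ] 78.18
far rim in top [[0.5732, -0.0864], [0.6197, 0.1185]] [0.5964 0.0161 0.026 ] 77.22
b [[0.5327, -0.0622], [0.5044, -0.0629], [0.5039, -0.0042], [0.5324, -0.0043]] [ 0.5183 -0.0334  0.034 ] -178.5
held top [[0.5328, 0.0227], [0.5045, 0.0286], [0.5154, 0.0857], [0.5454, 0.0796]] [0.5245 0.0542 0.1632] 168.25
```

```bash
python3 -m jog '[0.1,0.9,-0.2,-0.0015,0.035,0,0.8,0,0,0,0,0.035,0,0.8,0,0,0,0,0.025,0,0.8,0,0,0,0,0.01,0,0.8,0,0,0,0,0,0,0.8]'
python3 - <<'E'
from h import *
delta([.526,.055,.0315],tgt(np.radians(167.2)))
cv2.imwrite("pics/w6.png",get_image("wrist"))
E
```

```text
t: 8.6
eef_pos: [0.5281, 0.0536, 0.053]
eef_rot: [-0.245, -2.107, 2.104]
contact_force: [-1.2, 0.0, 0.1]
width: 0.0294
t 8.6 pos [0.5281 0.0536 0.053 ] F [-1.2  0.   0.1] w 0.0294 j [ 0.1   0.2  -0.37  0.99 -0.   -1.25]
turn [ 0.13 -0.06 -0.39] shift [ 0.0025  0.0215 -0.0008] len 0.0217
```

View pics/w6.png

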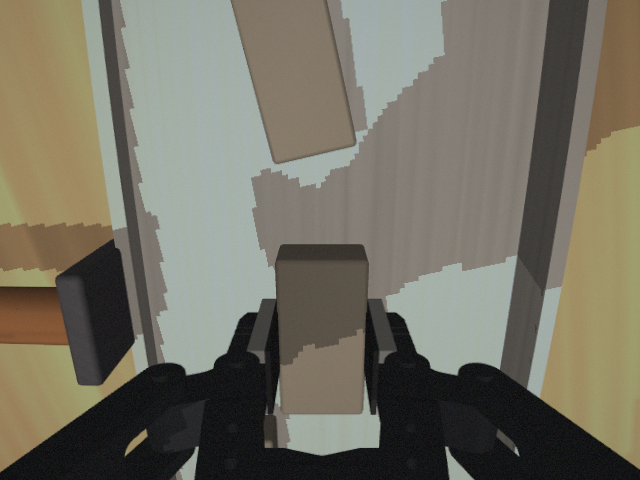

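```bash
python3 - <<'E'
from h import *
cm=cam("wrist")
xa=np.array([.975,-.2215]);ya=np.array([.2215,.975]);f=np.array([.449,.071])
def tf(P): return np.c_[(P[:,:2]-f)@xa,(P[:,:2]-f)@ya].round(4)
print("a edge",tf(px2w(cm,[(265,418),(277,418)],.034)), "b edge",tf(px2w(cm,[(275,162),(356,146)],.034)))
print("c",tf(px2w(cm,[(276,262),(368,262),(365,413),(280,413)],.053-.0138+.018)))
E
```

```text
a edge [[0.1062 0.0534]
 [0.1011 0.0534]] b edge [[ 0.0981 -0.0557]
 [ 0.0701 -0.0612]]
c [[ 0.0962 -0.0274]
 [ 0.0671 -0.0275]
 [ 0.0661  0.0309]
 [ 0.0968  0.0311]]
```

```bash
python3 -m jog '[0,0,-0.4,0.002,0.01,0,0.8,0,0,0,0,0.008,0,0.8,0,0,0,0,0.003,0,0.8,0,0,0,0,0,0,0.8]'
python3 - <<'E'
from h import *
delta([.526,.055,.030],tgt(np.radians(167.2)))
E
```

```text
t: 8.98
eef_pos: [0.5285, 0.0544, 0.0342]
eef_rot: [-0.242, -2.108, 2.101]
contact_force: [0.3, 0.1, -1.3]
width: 0.0291
t 8.9833 pos [0.5285 0.0544 0.0342] F [ 0.3  0.1 -1.3] w 0.0291 j [ 0.1   0.22 -0.4   0.95  0.   -1.25]
turn [ 0.23 -0.06 -0.23] shift [0.0026 0.0042 0.    ] len 0.0049
```

```bash
python3 -m jog '[0,0,-0.2,0,0.0025,0,0.8,0,0,0,0,0.002,0,0.8,0,0,0,0,0,0,0.8]'
python3 - <<'E'
from h import *
delta([.526,.055,.030],tgt(np.radians(167.2)))
E
```

```text
t: 9.23
eef_pos: [0.5295, 0.0545, 0.0305]
eef_rot: [-0.24, -2.108, 2.099]
contact_force: [0.8, 0.5, -1.2]
width: 0.0287
t 9.2333 pos [0.5295 0.0545 0.0305] F [ 0.8  0.5 -1.2] w 0.0287 j [ 0.1   0.22 -0.4   0.94  0.   -1.25]
turn [ 0.27 -0.06 -0.13] shift [0.0035 0.0005 0.0003] len 0.0036
```

```bash
python3 -m jog '[0,0,0,0,0.0015,0,0.8,0,0,0,0,0,0,0.8]'; python3 -m jog '[0,0,0,0,0,0,0.5,0,0,0,0,0,0,0.45,0,0,0,0,0,0,0.42,0,0,0,0,0,0,0.42,0,0,0,0,0,0,0.42]'; python3 - <<'E'
from h import *
cv2.imwrite("pics/w7.png",get_image("wrist"));delta([.526,.055,.15],tgt(np.radians(167.2)))
E
```

```text
t: 9.4
eef_pos: [0.5302, 0.0546, 0.0298]
eef_rot: [-0.242, -2.11, 2.1]
contact_force: [-0.6, -0.6, -0.2]
width: 0.0291
t: 9.82
eef_pos: [0.5308, 0.0546, 0.0304]
eef_rot: [-0.243, -2.11, 2.1]
contact_force: [0.7, -0.1, -0.1]
width: 0.0493
t 9.8667 pos [0.5307 0.0547 0.0304] F [-0.8  0.3 -0.3] w 0.0496 j [ 0.1   0.22 -0.4   0.94  0.   -1.25]
turn [ 0.32 -0.06 -0.29] shift [ 0.0041 -0.1196  0.    ] len 0.1197
```

View pics/w7.png

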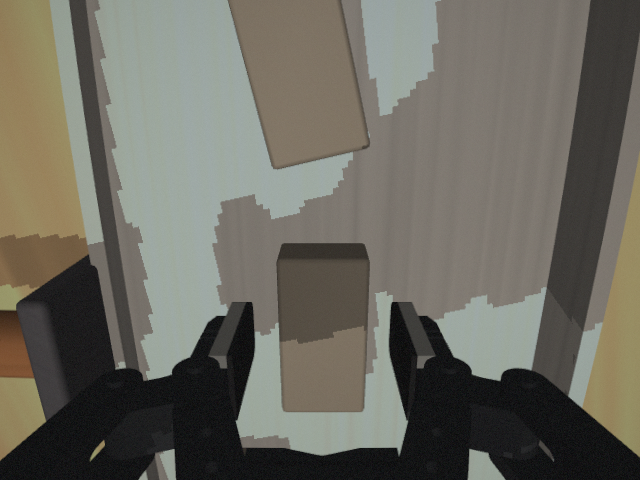

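```bash
python3 -m jog '[0,0,0,0,-0.02,0,0.42,0,0,0,0,-0.035,0,0.42,0,0,0,0,-0.035,0,0.42,0,0,0,0,-0.035,0,0.42,0,0,0,-0.033,0,0,0.4,0,0,0,-0.033,0,0,0.4,0,0,0,-0.033,0,0,0.4,0,0,0,-0.03,0,0,0.4]'
python3 -m jog '[0,6.9,0,0,0,0,0.4,0,6.9,0,0,0,0,0.4,0,6.9,0,0,0,0,0.4,0,6.9,0,0,0,0,0.4,0,6.9,0,0,0,0,0.4,0,6.9,0,0,0,0,0.4,0,6.9,0,0,0,0,0.4,0,6.9,0,0,0,0,0.4,0,6.9,0,0,0,0,0.4,0,6.9,0,0,0,0,0.4,0,6.9,0,0,0,0,0.4,0,6.9,0,0,0,0,0.4]'
python3 - <<'E'
from h import *
delta([.659,.0235,.12],tgt(np.radians(77.2)))
E
```

```text
t: 10.53
eef_pos: [0.6534, 0.0257, 0.1632]
eef_rot: [-0.238, -2.111, 2.101]
contact_force: [0.5, 1.5, -0.1]
width: 0.0514
t: 11.53
eef_pos: [0.6602, 0.0233, 0.1574]
eef_rot: [-1.274, -1.101, 1.096]
contact_force: [0.3, -0.9, -0.5]
width: 0.0511
t 11.5333 pos [0.6602 0.0233 0.1574] F [ 0.3 -0.9 -0.5] w 0.0511 j [0.03 0.39 0.12 1.3  0.   0.18]
turn [-0.    4.24  0.21] shift [-0.0001  0.0374  0.0012] len 0.0375
```

```bash
python3 -m jog '[0,4.2,0.2,0,0.03,0,0.4,0,0,0,0,0.01,0,0.4,0,0,0,0,0,0,0.4]'
python3 - <<'E'
from h import *
delta([.659,.0235,.036],tgt(np.radians(77.2)))
cv2.imwrite("pics/w8.png",get_image("wrist"));cm=cam("wrist")
print([d for n in("tray_handle","tray_fence") for d in mark_of("wrist",n)])
print(w2px(cm,[[.659-.043,.0235+.0098,.042],[.659,.0235,.042],[.659+.043,.0235-.0098,.042]]))
E
```

```text
t: 11.78
eef_pos: [0.6611, 0.0234, 0.1176]
eef_rot: [-1.31, -1.041, 1.038]
contact_force: [0.3, 0.4, 0.4]
width: 0.0512
t 11.7833 pos [0.6611 0.0234 0.1176] F [0.3 0.4 0.4] w 0.0512 j [0.04 0.41 0.05 1.21 0.   0.26]
turn [ 0.14 -0.3   0.05] shift [-0.0005  0.0816  0.0023] len 0.0816
[{'centre': [0.6602, 0.024, 0.0445], 'p': 0.57}]
[[318.09632448 168.21072158]
 [318.60165662 254.80594957]
 [319.05981784 331.23639514]]
```

View pics/w8.png

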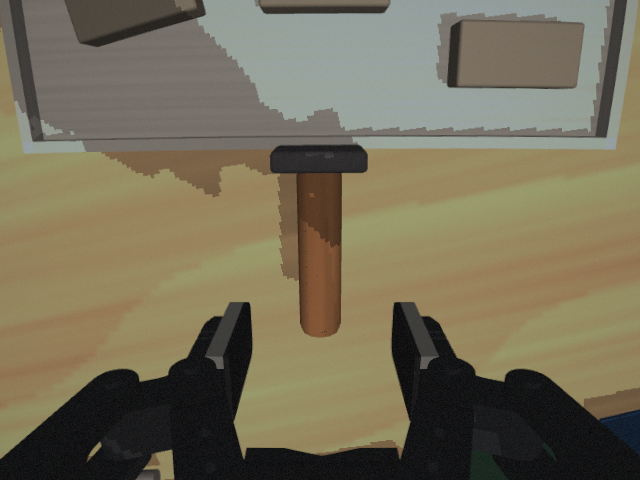

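The wrist picture shows the handle bar from (320,172) to (320,333), which agrees with the prediction, and centred between the jaws. I go down and grip.

```bash
python3 -m jog '[0,0,0,0,0.03,0.002,0.4,0,0,0,0,0.03,0,0.4,0,0,0,0,0.015,0,0.4,0,0,0,0,0.006,0,0.4,0,0,0,0,0,0,0.4]'
python3 - <<'E'
from h import *
delta([.659,.0235,.036],tgt(np.radians(77.2)))
E
```

```text
t: 12.35
eef_pos: [0.6655, 0.024, 0.0445]
eef_rot: [-1.317, -1.057, 1.033]
contact_force: [-0.8, 0.1, -0.0]
width: 0.0514
t 12.35 pos [0.6655 0.024  0.0445] F [-0.8  0.1 -0. ] w 0.0514 j [ 0.04  0.44 -0.07  1.05  0.    0.26]
turn [ 0.97 -0.01  0.28] shift [-0.002   0.0084  0.0064] len 0.0107
```

```bash
python3 -m jog '[1,0,0.3,-0.001,0.006,0.0064,0.4,0,0,0,0,0.003,0,0.4,0,0,0,0,0,0,0.6,0,0,0,0,0,0,0.75,0,0,0,0,0,0,0.9,0,0,0,0,0,0,0.9,0,0,0,0,0,0,0.9,0,0,0,0,0,0,0.9]' 40
python3 - <<'E'
from h import *
delta([.659,.0235,.036],tgt(np.radians(77.2)))
cv2.imwrite("pics/w9.png",get_image("wrist"))
E
```

```text
t: 13.02
eef_pos: [0.6605, 0.0225, 0.0404]
eef_rot: [-1.312, -1.043, 1.044]
contact_force: [0.2, 0.1, -3.5]
width: 0.0205
t 13.0167 pos [0.6605 0.0225 0.0404] F [ 0.2  0.1 -3.5] w 0.0205 j [ 0.04  0.44 -0.07  1.06 -0.    0.26]
turn [ 0.19 -0.01 -0.19] shift [0.0006 0.0044 0.0017] len 0.0048
```

View pics/w9.png

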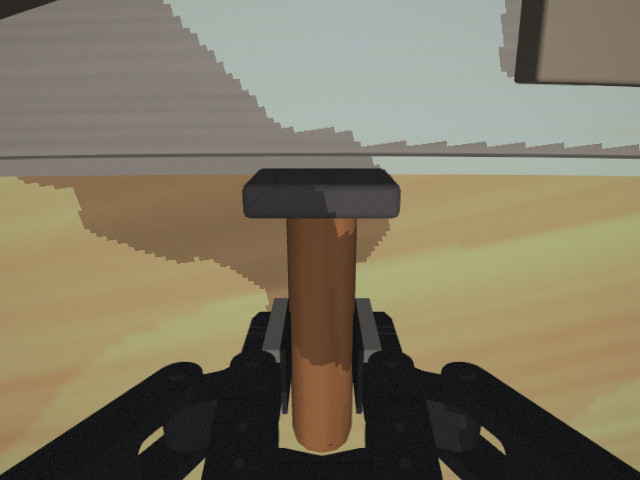

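```bash
python3 -m jog '[-2,0,0,0,-0.0077,0.0011,0.9,-2,0,0,0,-0.0077,0.0011,0.9,-2,0,0,0,-0.0077,0.0011,0.9,-2,0,0,0,-0.0077,0.0011,0.9,0,0,0,0,0,0,0.9]'
cat >> h.py <<'E'
def arc(deg):
    # where TCP should be for tilt deg, from gripping pose
    th=np.radians(deg);xa=np.array([.975,-.2215,0]);p0=np.array([.6605,.0225,.0404]);rx,rz=.2215,.028
    hinge=p0-rx*xa-[0,0,rz]
    pos=hinge+xa*(rx*np.cos(th)-rz*np.sin(th))+np.array([0,0,rx*np.sin(th)+rz*np.cos(th)])
    ya=np.array([.2215,.975,0])
    return delta(pos,R.from_rotvec(-ya*th).as_matrix()@tgt(np.radians(77.2)))
def tilt():
    o=manip.get_obs();y=R.from_rotvec(o['eef_rot']).as_matrix()[:,1];xa=np.array([.975,-.2215,0])
    a=np.degrees(np.arctan2(y@xa,-y[2]));v=o['eef_pos']-(np.array([.6605,.0225,.0404])-.2215*xa-[0,0,.028])
    print("tool tilt",a,"pos tilt",np.degrees(np.arctan2(v[2],v@xa)-np.arctan2(.028,.2215)),"radius",np.hypot(v@xa,v[2]),np.hypot(.2215,.028),"tau",o['ft_torque'].round(2))
E
python3 - <<'E'
from h import *
tilt();arc(10)
E
```

```text
t: 13.48
eef_pos: [0.6549, 0.0238, 0.0702]
eef_rot: [-1.427, -1.135, 0.984]
contact_force: [0.3, -1.2, -2.4]
width: 0.0204
tool tilt 8.413567143609244 pos tilt 7.791907606510525 radius 0.223271378942439 0.22326273759855225 tau [-0.08  0.21 -0.07]
t 13.4833 pos [0.6549 0.0238 0.0702] F [ 0.3 -1.2 -2.4] w 0.0204 j [ 0.06  0.31 -0.2   0.92 -0.04  0.28]
turn [-1.58  0.02 -0.25] shift [-0.0001 -0.0085  0.0012] len 0.0086
```

```bash
python3 -m jog '[-2,0,0,0,-0.0077,0.0011,0.9,-2,0,0,0,-0.0077,0.0011,0.9,-2,0,0,0,-0.0077,0.0011,0.9,-2,0,0,0,-0.0077,0.0011,0.9,-2,0,0,0,-0.0077,0.0011,0.9,-2,0,0,0,-0.0077,0.0011,0.9,0,0,0,0,0,0,0.9]'
python3 - <<'E'
from h import *
tilt();arc(32)
E
```

```text
t: 14.07
eef_pos: [0.6386, 0.0275, 0.1139]
eef_rot: [-1.596, -1.268, 0.884]
contact_force: [0.9, -1.2, -2.3]
width: 0.0204
tool tilt 20.596359218070916 pos tilt 19.81391365489445 radius 0.2233786163675225 0.22326273759855225 tau [-0.04  0.49 -0.08]
t 14.0667 pos [0.6386 0.0275 0.1139] F [ 0.9 -1.2 -2.3] w 0.0204 j [ 0.09  0.12 -0.4   0.72 -0.11  0.3 ]
turn [-11.4    0.07  -0.28] shift [-0.0002 -0.0463  0.0104] len 0.0474
```

```bash
python3 -m jog '[-2,0,0,0,-0.0077,0.0011,0.9,-2,0,0,0,-0.0077,0.0011,0.9,-2,0,0,0,-0.0077,0.0011,0.9,-2,0,0,0,-0.0077,0.0011,0.9,-2,0,0,0,-0.0077,0.0011,0.9,-2,0,0,0,-0.0077,0.0011,0.9,0,0,0,0,0,0,0.9,0,0,0,0,0,0,0.9,0,0,0,0,0,0,0.9,0,0,0,0,0,0,0.9]'
python3 - <<'E'
from h import *
tilt();arc(32)
cv2.imwrite("pics/w10.png",get_image("wrist"));cv2.imwrite("pics/s10.png",get_image("scene"))
E
```

```text
t: 14.9
eef_pos: [0.6155, 0.0327, 0.1512]
eef_rot: [-1.754, -1.391, 0.777]
contact_force: [0.5, -1.0, -1.5]
width: 0.0203
tool tilt 32.13227598997862 pos tilt 31.18193014478622 radius 0.22358543636392741 0.22326273759855225 tau [ 0.16  0.75 -0.09]
t 14.9 pos [0.6155 0.0327 0.1512] F [ 0.5 -1.  -1.5] w 0.0203 j [ 0.14 -0.06 -0.58  0.53 -0.2   0.31]
turn [ 0.14  0.09 -0.39] shift [-0.     -0.0032  0.0007] len 0.0032
```

View pics/w10.png

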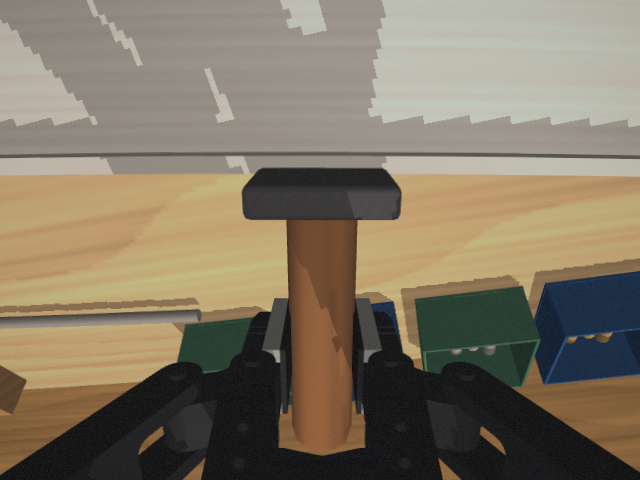

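View pics/s10.png

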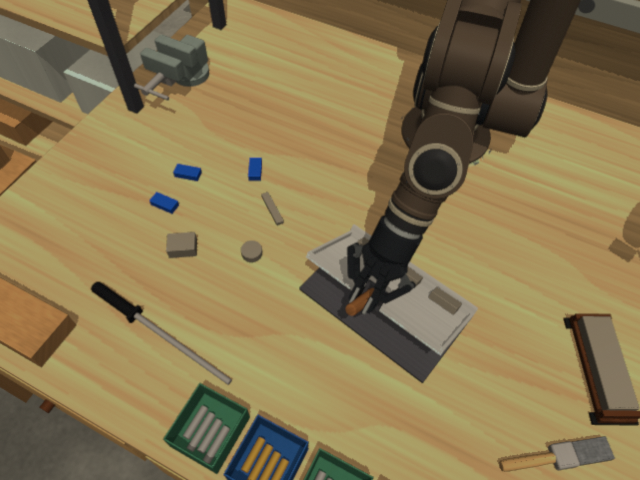

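```bash
python3 -m jog '[-2,0,0,0,-0.0077,0.0011,0.9,-2,0,0,0,-0.0077,0.0011,0.9,-1,0,0,0,-0.004,0.0005,0.9,0,0,0,0,0,0,0.9,0,0,0,0,0,0,0.9,0,0,0,0,0,0,0.9,0,0,0,0,0,0,0.9,0,0,0,0,0,0,0.9]'
python3 - <<'E'
from h import *
tilt()
a=cv2.resize(get_image("scene")[200:380,290:490],(660,600),interpolation=cv2.INTER_CUBIC)
b=cv2.resize(get_image("top")[135:285,150:330],(720,600),interpolation=cv2.INTER_CUBIC)
cv2.imwrite("pics/s11.png",a);cv2.imwrite("pics/t11.png",b)
E
```

```text
t: 15.67
eef_pos: [0.6045, 0.0352, 0.1645]
eef_rot: [-1.819, -1.441, 0.728]
contact_force: [-0.6, -1.3, -1.2]
width: 0.0209
tool tilt 36.968259401569476 pos tilt 35.62324976189449 radius 0.22368222468144644 0.22326273759855225 tau [ 0.14  0.84 -0.12]
```

View pics/s11.png

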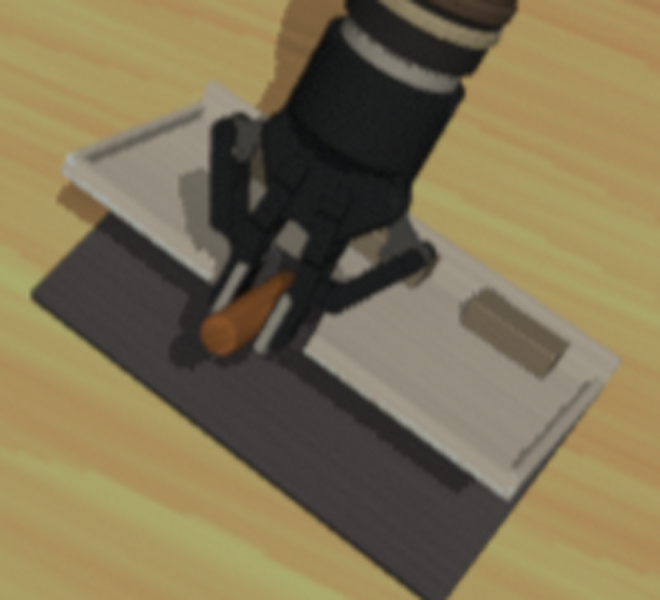

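View pics/t11.png

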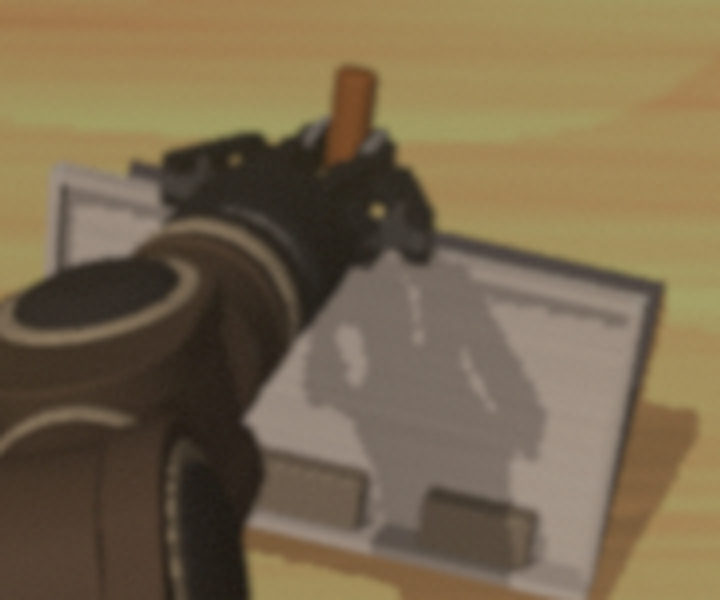

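Scene and top crops show a at (515,330), and b (480,530) and c (310,490), lying against the fence and aligned with it. I lower the tray.

```bash
python3 -m jog '[2,0,0,0,0.0077,-0.0009,0.9,2,0,0,0,0.0077,-0.0009,0.9,2,0,0,0,0.0077,-0.0009,0.9,2,0,0,0,0.0077,-0.0009,0.9,2,0,0,0,0.0077,-0.0009,0.9,2,0,0,0,0.0077,-0.0009,0.9,2,0,0,0,0.0077,-0.0009,0.9,2,0,0,0,0.0077,-0.0009,0.9,2,0,0,0,0.0077,-0.0009,0.9,2,0,0,0,0.0077,-0.0009,0.9,0,0,0,0,0,0,0.9]'
python3 - <<'E'
from h import *
tilt();arc(0)
E
```

```text
t: 16.68
eef_pos: [0.6473, 0.0255, 0.0941]
eef_rot: [-1.529, -1.212, 0.928]
contact_force: [-0.5, -1.1, -1.3]
width: 0.0205
tool tilt 15.61012463616009 pos tilt 14.258405587942605 radius 0.2233606429436973 0.22326273759855225 tau [ 0.16  0.38 -0.01]
t 16.6833 pos [0.6473 0.0255 0.0941] F [-0.5 -1.1 -1.3] w 0.0205 j [ 0.08  0.2  -0.32  0.8  -0.09  0.29]
turn [15.61 -0.02 -0.4 ] shift [0.0004 0.0554 0.0014] len 0.0554
```

```bash
python3 -m jog '[2,0,0,0,0.0077,-0.0009,0.9,2,0,0,0,0.0077,-0.0009,0.9,2,0,0,0,0.0077,-0.0009,0.9,2,0,0,0,0.0077,-0.0009,0.9,2,0,0,0,0.0067,-0.0009,0.9,1,0,0,0,0.004,-0.0009,0.9,0,0,0,0,0,0,0.9]'
python3 - <<'E'
from h import *
tilt();arc(0)
E
```

```text
t: 17.27
eef_pos: [0.659, 0.0229, 0.0512]
eef_rot: [-1.37, -1.086, 1.019]
contact_force: [0.5, -1.2, -0.9]
width: 0.0207
tool tilt 4.161194914024412 pos tilt 2.8117019163779835 radius 0.22325486712190182 0.22326273759855225 tau [ 0.05  0.14 -0.06]
t 17.2667 pos [0.659  0.0229 0.0512] F [ 0.5 -1.2 -0.9] w 0.0207 j [ 0.05  0.38 -0.13  0.99 -0.03  0.27]
turn [ 4.16  0.01 -0.42] shift [ 0.      0.0109 -0.0008] len 0.0109
```

```bash
python3 -m jog '[2,0,0,0,0.005,-0.0005,0.9,1.5,0,0,0,0.004,-0.0004,0.9,0.8,0,0,0,0.002,0,0.9,0,0,0,0,0.001,0,0.9,0,0,0,0,0,0,0.9]'
python3 - <<'E'
from h import *
tilt();arc(0)
E
```

```text
t: 17.68
eef_pos: [0.6606, 0.0225, 0.04]
eef_rot: [-1.313, -1.04, 1.049]
contact_force: [-0.6, -0.7, -2.0]
width: 0.0203
tool tilt 0.07985223614387359 pos tilt -0.11050103394494035 radius 0.2232252036554969 0.22326273759855225 tau [ 0.07  0.03 -0.08]
t 17.6833 pos [0.6606 0.0225 0.04  ] F [-0.6 -0.7 -2. ] w 0.0203 j [ 0.04  0.44 -0.07  1.06 -0.01  0.26]
turn [ 0.08  0.04 -0.46] shift [-0.0001 -0.0004  0.0001] len 0.0004
```

```bash
python3 -m jog '[0,0,0,0,0.001,0,0.9,0,0,0,0,0.001,0,0.9]'; python3 -m jog '[0,0,0,0,0,0,0.75,0,0,0,0,0,0,0.6,0,0,0,0,0,0,0.45,0,0,0,0,0,0,0.4,0,0,0,0,0,0,0.4]'; python3 -m jog '[0,0,0,0,-0.01,0,0.4,0,0,0,0,-0.025,0,0.4,0,0,0,0,-0.035,0,0.4,0,0,0,0,-0.035,0,0.4,0,0,0,0,-0.03,0.01,0.4,0,0,0,0,-0.02,0.03,0.4,0,0,0,0,-0.02,0.03,0.4,0,0,0,0,-0.01,0.03,0.4,0,0,0,0,0,0.03,0.4,0,0,0,0,0,0.03,0.4,0,0,0,0,0,0.02,0.4,0,0,0,0,0,0,0.4]'
python3 - <<'E'
from h import *
tilt()
cv2.imwrite("pics/w12.png",get_image("wrist"));cv2.imwrite("pics/s12.png",cv2.resize(get_image("scene")[200:380,290:490],(660,600),interpolation=cv2.INTER_CUBIC))
for c in("wrist","scene"):
  for n in ("stone_a_center","tray_fence","tray_handle"): print(c,n,[(d['centre'],d['p']) for d in mark_of(c,n)])
E
```

```text
t: 17.85
eef_pos: [0.6606, 0.0226, 0.0399]
eef_rot: [-1.315, -1.042, 1.048]
contact_force: [-2.9, -0.9, 4.2]
width: 0.0206
t: 18.27
eef_pos: [0.6618, 0.0232, 0.0421]
eef_rot: [-1.318, -1.048, 1.045]
contact_force: [0.0, 0.3, -0.2]
width: 0.0512
t: 19.27
eef_pos: [0.4786, 0.0659, 0.2423]
eef_rot: [-1.322, -1.054, 1.038]
contact_force: [0.7, 0.2, 0.1]
width: 0.0509
tool tilt 1.0247241203265132 pos tilt 74.27462178542375 radius 0.2324749167499909 0.22326273759855225 tau [0.   0.03 0.05]
wrist stone_a_center [([0.4836, 0.1617, 0.0267], 0.85)]
wrist tray_fence [([0.4486, 0.0692, 0.0168], 0.72)]
wrist tray_handle [([0.6554, 0.0202, 0.0443], 0.81)]
scene stone_a_center [([0.4804, 0.1642, 0.0237], 0.59)]
scene tray_fence [([0.448, 0.0732, 0.0139], 0.74)]
scene tray_handle [([0.6616, 0.0213, 0.0418], 0.78)]
```

View pics/w12.png

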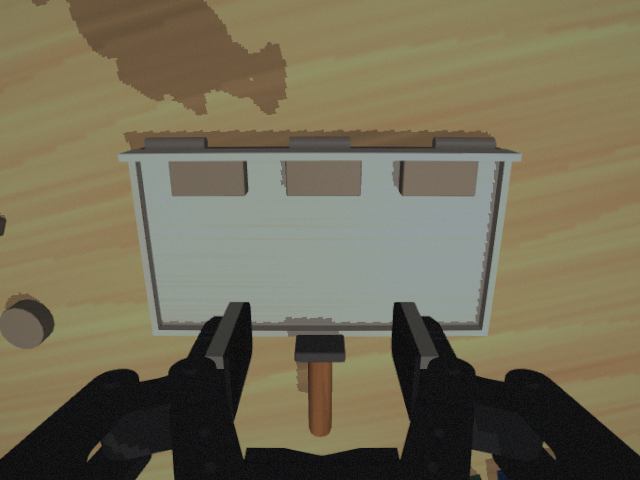

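View pics/s12.png

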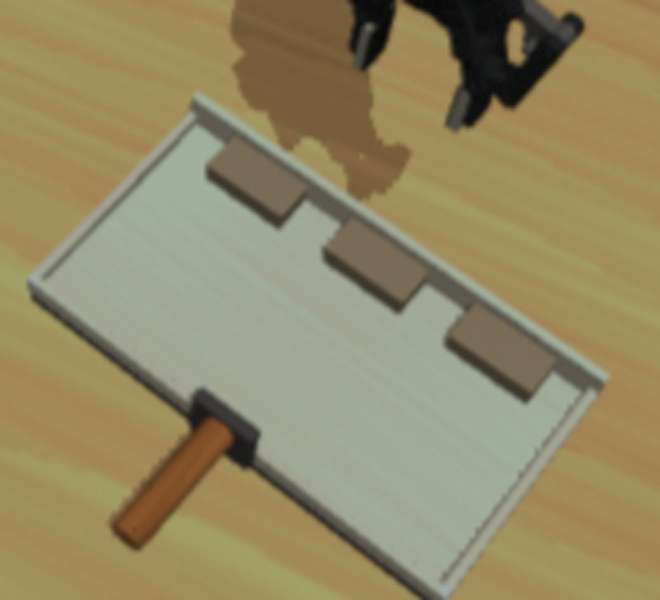

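All three stones sit in a row against the fence at wrist pixels (208,178), (324,178) and (438,178). The tray is flat and the gripper is clear, so I hand in.

```bash
python3 -m jog '[0,0,0,0,0,0,0.4,0,0,0,0,0,0,0.4]'; python3 -c "
from rig import ticket;print(ticket.finish_job())"
```

```text
t: 19.83
eef_pos: [0.4832, 0.0648, 0.2388]
eef_rot: [-1.321, -1.048, 1.039]
contact_force: [-0.3, 0.3, -0.3]
width: 0.051
the job is handed in; nothing more can be done
None
```

The job is done and handed in at about 20 s of the 58 s allowed; no verdict was reported.

- **Stone placed:** I picked the grey bar-shaped stone off the bench, set it flat in the gap between the other two, and released it with the tray flat. The puck, block, slip and blue bars were not touched.
- **Tray tilted:** I gripped the handle and lifted the tray along its hinge arc to about 36°. At that tilt the pictures showed all three stones against the fence, though the arm hid part of the tray. I then lowered the tray, let go and moved away.
- **Last checks:** The wrist and scene pictures show three stones in one row, flush and parallel to the fence, with the tray flat. The gripper is well clear with about zero contact force. The small disagreements were network positions differing by a few millimetres between cameras, and my two tilt estimates (tool angle and arc position) differing by about 1°. No check failed.

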